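# Tray of turned knobs from the finishing turntable into the drying rack

## Task

Turn the finishing turntable (the steel post is there for that) until it clicks into its detent with the tray facing the drying rack, then slide the loaded tray straight off it into the rack until it is fully home against the back stop. The three wooden knobs must stay standing in the tray; do not lift the tray, and leave the other things on the bench and on the rack where they are.

Things in the scene. Friction and masses are not known exactly. Their poses are not given: they have to be found in the camera images.
- station: fixed finishing station: grey plinth with the turntable, and behind it the plywood drying rack. Origin on the bench under the turntable's axis; +x points from there into the rack (the way the tray slides), z up. Rack: side panels from x = 130 to 315 mm, 200 high, inner faces at y = +-67. Grey index block with a spring roller at y = -140 to -190, 50 high
- bay_mouth (a point): centre of the rack's opening at bay-floor level: station x = 130 mm, 53 mm above the bench. Flared guides 30 high stand beside it from 27 mm in front. Inside, cap strips 20 wide run along both panels, underside 34 mm above the bay floor; the back stop's face is 173 mm beyond this point
- roof_edge (a point): middle of the front lower edge of the rack's slatted roof, station x = 103 mm, 150 mm above the bench; an upright front board 50 high and 8 thick stands on that edge. It overhangs the mouth by 27 mm, so that an upright tool cannot follow the tray home: there the tool must lean back from the rack, by some 25 to 45 degrees
- turntable: round plywood turntable, 250 mm across, top 55 mm above the bench, turning about the station's z axis; origin on that axis, x along its tray channel. In the detent its x is the station's x; it starts 0.7 to 1.35 rad counter-clockwise (from above) of it. Near the end a spring roller rides over a bump (5 N at the post), then a lug stops it. Rails 14 high guide the tray's sides
- turn_post (a point): upright round steel post on the turntable for turning it, 14 mm across, top 110 mm above the bench; this point is on its axis 90 mm above the bench, 116 mm from the turntable's axis. In the detent it is at x = -50, y = 105 mm in the station's frame
- tray: loose open wooden tray, 170 x 120 mm, 26 high, walls and floor 6 thick, 0.3 kg, on the turntable between the rails. Origin at the centre of its underside, x along its length to its leading end. On its -x end an upright wooden pull 14 mm wide (y), from x = -121 to -85, z = 6 to 44. Fully home its origin is at station x = 218 mm, y = 0
- knob0: loose pale turned wooden drawer knob standing in the tray, 34 mm across, 38 mm high, foot 26 mm across, 30 g; origin at the centre of its underside, z up its axis
- knob1: loose pale turned wooden drawer knob standing in the tray, 34 mm across, 38 mm high, foot 26 mm across, 30 g; origin at the centre of its underside, z up its axis
- knob2: loose pale turned wooden drawer knob standing in the tray, 34 mm across, 38 mm high, foot 26 mm across, 30 g; origin at the centre of its underside, z up its axis
- screwdriver: bystander, to be left alone: screwdriver lying on the bench; origin at the middle of its underside
- oil: bystander, to be left alone: steel can standing on the bench, 60 mm across, 150 high; origin at the centre of its base
- offcut: bystander, to be left alone: wooden offcut lying on the bench, 160 x 60 x 30 mm; origin at the centre of its underside
- sandblock: bystander, to be left alone: cork sanding block on the bench, 110 x 65 x 40 mm; origin at the centre of its underside
- brush: bystander, to be left alone: brush lying on the bench; origin at the middle of its underside
- cup: bystander, to be left alone: white cup on the bench, 80 mm across, 90 high; origin at the centre of its base
- blank: bystander, to be left alone: wooden blank lying on the rack's roof, 130 x 70 x 22 mm; origin at the centre of its underside

How it is judged:
On the way, in this order (a step that is already met when the one before it is completed fails the run):
1. the turntable is in its detent (within 0.035 rad) with the tray still on it (angle between the x axis of turntable and the x axis of station, either way round below 0.035 rad and x of tray in the frame of station below 0.06 m), for 0.2 s.
2. the tray is fully home in the rack (x of tray in the frame of station between 0.211 and 0.226 m and y of tray in the frame of station between -0.009 and 0.009 m and z of tray in the frame of station between 0.047 and 0.059 m and angle between the x axis of tray and the x axis of station, either way round below 0.06 rad), for 0.2 s.
At the end, for the whole second after the job is handed in: The turntable is in its detent (within 0.035 rad); the tray lies on the bay floor, straight (0.06 rad), centred to 9 mm and within 7 mm of the back stop, at rest; all three knobs stand upright (0.2 rad) on the tray's floor (all of step 2 and angle between the x axis of turntable and the x axis of station, either way round below 0.035 rad and angle between each of knob0, knob1, knob2's own z axis and vertical below 0.2 rad and x of knob0 in the frame of tray between -0.08 and 0.08 m and y of knob0 in the frame of tray between -0.055 and 0.055 m and z of knob0 in the frame of tray between 0 and 0.012 m and x of knob1 in the frame of tray between -0.08 and 0.08 m and y of knob1 in the frame of tray between -0.055 and 0.055 m and z of knob1 in the frame of tray between 0 and 0.012 m and x of knob2 in the frame of tray between -0.08 and 0.08 m and y of knob2 in the frame of tray between -0.055 and 0.055 m and z of knob2 in the frame of tray between 0 and 0.012 m and linear speed of tray below 0.01 m/s); the robot touches nothing.
It fails at once if a knob topples (angle between any of knob0, knob1, knob2's own z axis and vertical above 0.7 rad).
It fails at once if the tray is lifted more than 20 mm (z of tray in the frame of station above 0.075 m).
It fails at once if a bystander is moved more than 30 mm (distance of any of screwdriver, oil, offcut, sandblock, brush, cup, blank from where it was at the start of the episode above 0.03 m).
It also fails if it takes over 58 s, if anything falls off the work surface, if the arm or the gripper's body presses on something with over 40 N, if the wrist force passes 120 N, or if a joint passes its speed limit or range.

## Robot

A 7-joint arm with a two-finger parallel gripper is mounted at the origin on the work surface. World frame = base frame: x ahead of the robot, y to its left, z up, the work surface at z = 0. Lengths are in m, angles in rad, forces in N, time in s.
With the tool pointing down it reaches from about 0.4 to 0.925 m from the base axis. Payload 4.1 kg.
Tool frame: the origin (TCP) lies midway between the tips of the shut fingers; the grasp point (between the pads) lies bot.grip_depth behind it (bot.grip_depth is the distance from the TCP to the grasp point, in m); z points along the fingers, y is the direction in which the jaws open and shut (so a half turn about z gives the same grasp; the last joint's range is limited). The gripper opens to 85 mm and grips with 20 to 120 N. Pads are 22 mm wide; open, the fingers measure 114 mm over their backs; the gripper's body (76 mm by 85 mm) begins 54 mm behind the grasp point. The pads swing forward as they close: fully open they stand 13 mm farther back than shut.
Start: joints at [-1.422, 0.398, 0.045, 1.537, -0.019, 1.207, -0.051], TCP at [0.159, 0.63, 0.231] pointing down, gripper open.
Joint ranges: [-2.82, 2.82], [-0.49, 2.23], [-1.37, 1.46], [0, 2.46], [-1.36, 4.5], [0.23, 2], [-2.94, 2.94]. Speed limits (rad/s): [2.57, 2.57, 3.14, 3.14, 3.14, 3.14, 3.14].

## Interface

Orientations are given as a rotation vector (axis times angle).
In Python, from bench import bot gives the robot as it stands. The module is installed in compiled form; this text tells all that it offers.
- The arm moves only by the tool send_rows, never from a script. Its argument "moves" is a list of rows, each a list of 3 entries, a list of its own where there are three numbers: the shift along the world's x, y, z in cm, then the turn about the world's z in degrees, then the closure, from 0 (fully open) to 1 (shut). In form: [[[x, y, z], yaw, jaw], ...]. A call has 1 to 5 rows; each row shifts and turns the pose as measured when the row begins; what a row does not reach is not made up. A row lasts 1/8 s, in which the tool goes at most 62.5 mm and 10.7 degrees, less where a joint would pass 70% of its speed; a pose out of reach is approached as far as the arm can. A call is refused whole if a number of a shift passes 6.25 or a number of a turn 10.7, either way. A call with a gripper value outside its range is refused whole. The fingers move at their own pace and stop on an object; "grip_force" is the grip in N (left out, the last holds). Time passes only in rows, so rows that do not move let the fingers close. It gives the time, the measured TCP pose, the force and the opening at its end, in the units of the state.
- bot.get_obs(): the state, without advancing time (a new reading comes with each control period).
- bot.snapshot(name): name is "scene" or "top"; returns a dict with "img" (400x640x3 uint8, red, green, blue), "range_z" (400x640 float32, m along the optical axis (not along the pixel's ray), 0 where there is no reading), "vfov" (degrees; the focal length in pixels is half the picture's height over the tangent of half this angle, whatever the lens; pixels are square), "cx", "cy" (the principal point, pixels), "world_from_camera" (4x4, takes a point from camera to world coordinates). Camera axes: x right, y down, z forward; pixel columns grow to the right and rows downward; lengths in m; the calibration is good to about 2 mm. A picture is of the moment at which its call begins.
- bot.finish_job(): hands the job in, once; it reports no verdict.
The state is a dict: "time_s": time; "joints": joint angles; "joint_vel": joint speeds; "effort": joint torques, N m; "ee_pos": TCP position; "orientation": TCP orientation; "wrist_force": force on the tool from outside, world axes, zero at the start; "torque": the same for the moment, N m; "opening": finger opening in m.
Only numpy, scipy, OpenCV 4.12 (cv2) and the standard library are available. Lean on these libraries where they do the work, as an engineer would, in place of code of your own. Each camera call takes 0.05 s, during which the arm holds its last target.

## Working session

There is one attempt and no reset: what is moved stays moved. The work goes in short steps, Python scripts to look and compute and a tool call to move; the robot and the scene stay as the last step left them, time stands still between calls to the robot, and variables do not carry over. Pictures are saved under pics/ and viewed, and the job is handed in when it is done.

Besides the shell and the picture viewer there is one more tool, called as name(argument=value, ...) on one line, values as JSON. send_rows: Moves the arm, as the interface text tells. Its arguments: {"type":"object","properties":{"moves":{"type":"array","items":{"type":"array"}},"grip_force":{"type":"number"}},"required":["moves"]}

```bash
mkdir -p pics
python3 - <<'E'
from bench import bot
import cv2
o=bot.get_obs()
for k,v in o.items(): print(k,v)
print(bot.grip_depth)
import numpy as np
for n in("scene","top"):
    s=bot.snapshot(n); cv2.imwrite(f"pics/{n}0.png",s["img"][:,:,::-1]); print(n,s["vfov"],s["cx"],s["cy"],np.round(s["world_from_camera"],3).tolist())
    np.savez(f"{n}0.npz",**s)
E
```

```text
time_s 0.0
joints [-1.42200988  0.39917203  0.04503381  1.53789054 -0.01869893  1.20690719
 -0.05068311]
joint_vel [ 0.00059313 -0.00071092  0.00084176  0.00044402 -0.00042546  0.00081723
  0.00109111]
effort [ 4.16642306e-04 -4.75105441e+01  1.36528943e+00 -2.54229730e+01
  1.18587411e-02  9.07363632e-03 -2.18907968e-05]
ee_pos [0.15924047 0.62952982 0.23027169]
orientation [-3.88012286e-01 -3.11743019e+00  3.06728116e-03]
wrist_force [-0.28797018 -0.45992199 -0.25356659]
torque [ 0.01801683 -0.03465893  0.00246609]
opening 0.08542947702619809
0.0187
scene 43.34931002923881 317.91596684266665 194.5578251737057 [[0.883, 0.394, -0.254, 0.939], [0.469, -0.74, 0.482, -0.608], [0.002, -0.545, -0.838, 1.215], [0.0, 0.0, 0.0, 1.0]]
top 42.78244101770418 322.1517302277608 200.89302822899708 [[0.024, -0.997, 0.079, 0.484], [-1.0, -0.025, -0.011, 0.034], [0.013, -0.079, -0.997, 1.52], [0.0, 0.0, 0.0, 1.0]]
```

View pics/scene0.png

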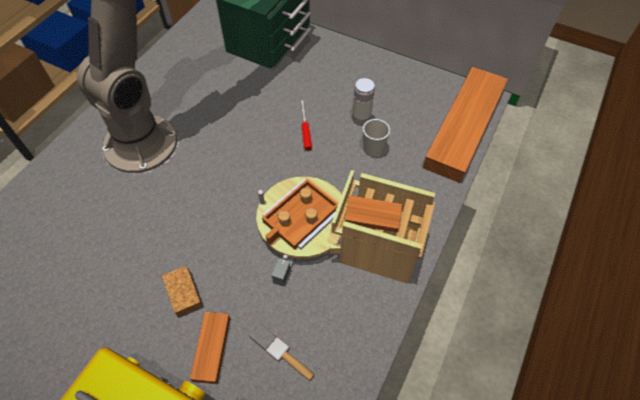

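View pics/top0.png

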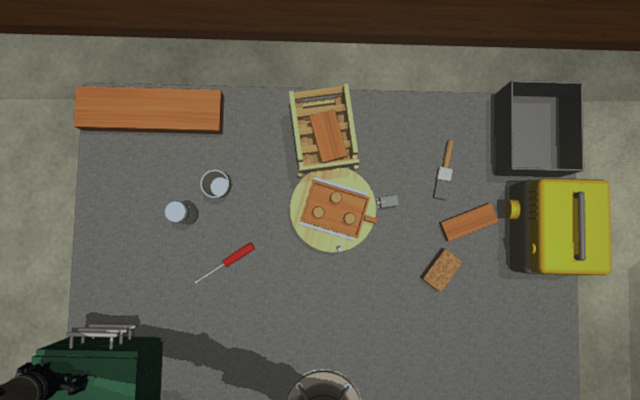

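```bash
cat > h.py <<'E'
import numpy as np, cv2
def load(n): return dict(np.load(n,allow_pickle=True))
def cloud(s):
    h,w=s["range_z"].shape; f=h/2/np.tan(np.radians(float(s["vfov"]))/2)
    v,u=np.mgrid[:h,:w]; z=s["range_z"]
    p=np.stack([(u-s["cx"])/f*z,(v-s["cy"])/f*z,z],-1)
    T=s["world_from_camera"]; return p@T[:3,:3].T+T[:3,3]
def px(s,u,v,z):
    h=s["img"].shape[0]; f=h/2/np.tan(np.radians(float(s["vfov"]))/2);T=s["world_from_camera"]
    d=T[:3,:3]@np.array([(u-s["cx"])/f,(v-s["cy"])/f,1]); o=T[:3,3]; return o+d*(z-o[2])/d[2]
E
python3 - <<'E'
from h import *
t=load("top0.npz"); s=load("scene0.npz")
c=t["img"][70:270,270:430,::-1]; cv2.imwrite("pics/tc.png",cv2.resize(c,None,fx=4,fy=3.0 and 4,interpolation=cv2.INTER_CUBIC)[:600*4//4+200][:800])
cv2.imwrite("pics/tc.png",cv2.resize(c,(480,600),interpolation=cv2.INTER_CUBIC))
c=s["img"][150:300,240:440,::-1]; cv2.imwrite("pics/sc.png",cv2.resize(c,(800,600),interpolation=cv2.INTER_CUBIC))
P=cloud(t)
for (u,v) in [(300,215),(365,225),(338,248),(340,246),(330,215),(293,95),(349,90),(325,120),(387,202),(310,184),(330,184)]: print(u,v,P[v,u].round(3))
E
```

```text
300 215 [0.558 0.08  0.05 ]
365 225 [ 0.534 -0.108  0.055]
338 248 [ 0.467 -0.029  0.113]
340 246 [ 0.473 -0.035  0.106]
330 215 [ 0.56  -0.006  0.06 ]
293 95 [0.867 0.102 0.197]
349 90 [ 0.886 -0.045  0.195]
325 120 [0.806 0.016 0.184]
387 202 [ 0.602 -0.17   0.052]
310 184 [0.648 0.053 0.056]
330 184 [ 0.649 -0.004  0.064]
```

View pics/tc.png

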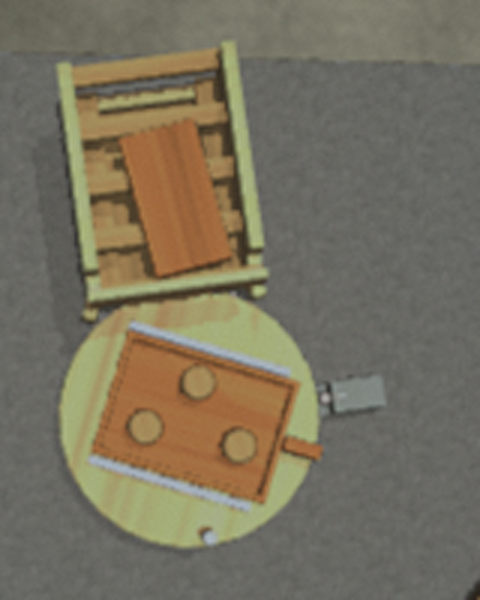

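View pics/sc.png

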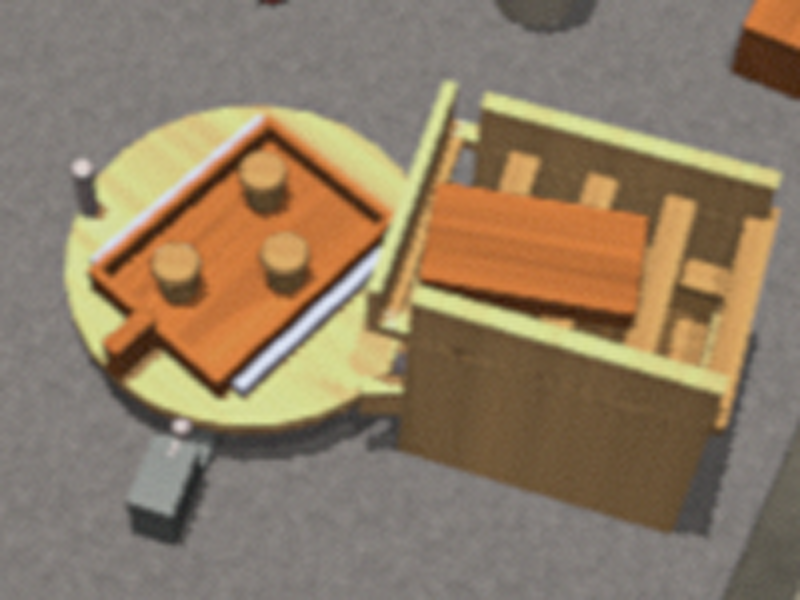

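Run:
```python
from h import *
t=load("top0.npz"); P=cloud(t)
hsv=cv2.cvtColor(t["img"],cv2.COLOR_RGB2HSV)
print([ (q,hsv[q[1],q[0]].tolist()) for q in [(365,228),(300,215),(296,130),(352,130),(325,205),(355,225),(387,200),(320,250)]])
yel=(hsv[...,0]>22)&(hsv[...,0]<40)&(hsv[...,1]>60)
m=np.zeros(yel.shape,np.uint8); m[150:270,280:400]=yel[150:270,280:400]
m[(P[...,2]>0.075)|(P[...,2]<.04)]=0
pts=P[m>0]; print(len(pts), np.median(pts[:,2]))
cs,_=cv2.findContours(m,cv2.RETR_EXTERNAL,cv2.CHAIN_APPROX_NONE)
c=max(cs,key=cv2.contourArea)[:,0]
hull=cv2.convexHull(c)[:,0]
W=np.array([px(t,u,v,.055)[:2] for u,v in c if v>190])
from scipy.optimize import least_squares
r=least_squares(lambda q:np.hypot(*(W-q[:2]).T)-q[2],[.575,0,.125],loss="soft_l1",f_scale=.002); print("disc",r.x)
r2=least_squares(lambda q:np.hypot(*(W-q[:2]).T)-.125,[.575,0],loss="soft_l1",f_scale=.002); print(r2.x)
# rack panels: 0.2 high
for nm,(u0,u1) in dict(L=(286,306),R=(338,362)).items():
    mm=np.zeros(yel.shape,bool); mm[85:160,u0:u1]=True
    mm&=(P[...,2]>.192)&(P[...,2]<.21)&yel
    q=P[mm][:,:2]; q=q[(q[:,0]>.73)]
    l=cv2.fitLine(q.astype(np.float32),cv2.DIST_HUBER,0,.01,.01).ravel(); print(nm,len(q),l,np.degrees(np.arctan(l[1]/l[0])),q.min(0),q.max(0))
# front board
mm=(P[...,2]>.19)&(P[...,2]<.21)&yel; mm[:160]=False; mm[185:]=False; mm[:,:285]=0; mm[:,365:]=0
q=P[mm][:,:2]; l=cv2.fitLine(q.astype(np.float32),cv2.DIST_HUBER,0,.01,.01).ravel(); print("board",len(q),l,np.degrees(np.arctan2(-l[0],l[1])))
# block
mm=(P[...,2]>.044)&(P[...,2]<.056); mm[:192]=0;mm[210:]=0;mm[:,:380]=0;mm[:,400:]=0
q=P[mm];print("block",len(q),q.mean(0),cv2.minAreaRect((q[:,:2]*1000).astype(np.float32)))
# post: top
mm=(P[...,2]>.1)&(P[...,2]<.12); mm[:240]=0;mm[255:]=0;mm[:,:330]=0;mm[:,350:]=0
q=P[mm];print("post",len(q),q.mean(0),q)
# pull z 0.099
mm=(P[...,2]>.09)&(P[...,2]<.105); mm[:205]=0;mm[230:]=0;mm[:,:362]=0;mm[:,385:]=0
q=P[mm];print("pull",len(q),q.mean(0),q.min(0),q.max(0),cv2.minAreaRect((q[:,:2]*1000).astype(np.float32)))
```

```text
[((365, 228), [36, 73, 175]), ((300, 215), [34, 80, 173]), ((296, 130), [36, 77, 176]), ((352, 130), [36, 68, 177]), ((325, 205), [14, 152, 164]), ((355, 225), [13, 153, 163]), ((387, 200), [69, 13, 135]), ((320, 250), [34, 64, 135])]
2446 0.05448123588495568
disc [ 0.58157543 -0.00998679  0.11369697]
[ 0.59899101 -0.01945045]
L 254 [0.98694766 0.16104138 0.803624   0.09568126] 9.267347 [0.73089987 0.08008782] [0.87855016 0.11302738]
R 283 [ 0.9875433   0.15734753  0.82191604 -0.04825525] 9.052971 [ 0.73033532 -0.06671043] [ 0.89833905 -0.03171089]
board 205 [ 0.15832077 -0.9873877   0.6850903   0.00369255] -170.89056
block 172 [ 0.60667483 -0.177379    0.04951962] ((606.71435546875, -176.068115234375), (29.981842041015625, 53.486083984375), 8.321816444396973)
post 20 [ 0.46637488 -0.03384864  0.10900522] [[ 0.47242612 -0.03205926  0.10022837]
 [ 0.47253674 -0.03455967  0.10587859]
 [ 0.469682   -0.02898098  0.10844697]
 [ 0.46973621 -0.03178888  0.10733176]
 [ 0.46984301 -0.03434503  0.11152614]
 [ 0.46997176 -0.03677098  0.11798984]
 [ 0.4669916  -0.02884169  0.11290521]
 [ 0.46700362 -0.03179557  0.10844459]
 [ 0.46709214 -0.03445637  0.11041511]
 [ 0.46716656 -0.03716894  0.11120519]
 [ 0.46721986 -0.03997224  0.11020107]
 [ 0.4641954  -0.02909935  0.10842258]
 [ 0.46422619 -0.03197008  0.10593771]
 [ 0.46430426 -0.0346855   0.10686935]
 [ 0.46443495 -0.0372043   0.11164045]
 [ 0.4644691  -0.04007165  0.10938687]
 [ 0.46148966 -0.02905617  0.11071091]
 [ 0.46154611 -0.03183173  0.11017279]
 [ 0.46157257 -0.03470205  0.10772237]
 [ 0.46158981 -0.03761246  0.10466857]]
pull 64 [ 0.55081159 -0.11924945  0.09800641] [ 0.54137296 -0.13700887  0.09177762] [ 0.56052652 -0.10092023  0.10457499] ((551.13671875, -119.54418182373047), (35.041744232177734, 13.846426963806152), 74.90306854248047)
```

send_rows(moves=[[[2.6, -5.5, 0], 2, 0], [[2.6, -5.5, 0], 2, 0], [[2.6, -5.5, 0], 2, 0], [[2.6, -5.5, 0], 2, 0], [[2.6, -5.5, 0], 2, 0]])

```text
time_s: 0.72
ee_pos: [0.2876, 0.3498, 0.2269]
orientation: [-0.091, -3.139, 0.007]
wrist_force: [0.6, 0.5, 0.5]
opening: 0.0852
```

send_rows(moves=[[[2.6, -5.5, 0], 2, 0], [[2.6, -5.5, 0], 2, 0], [[2.6, -5.5, 0], 2, 0], [[2.6, -5.5, 0], 2, 0], [[2.6, -5.5, 0], 2, 0]])

```text
time_s: 1.35
ee_pos: [0.4186, 0.0666, 0.2265]
orientation: [0.194, -3.135, 0.004]
wrist_force: [0.5, -0.1, -0.2]
opening: 0.0853
```

send_rows(moves=[[[2.4, -5.0, 0], 2, 0], [[2.4, -5.0, 0], 1, 0], [[0, 0, 0], 0, 0]])

```text
time_s: 1.72
ee_pos: [0.4679, -0.0418, 0.2266]
orientation: [-0.265, 3.129, -0.006]
wrist_force: [0.5, 0.6, -0.5]
opening: 0.0854
```

```bash
cat > look.py <<'E'
import sys
from bench import bot
from h import *
tag=sys.argv[1]
o=bot.get_obs(); print(o["time_s"],o["ee_pos"].round(4),o["wrist_force"].round(1))
a=o["orientation"]; from scipy.spatial.transform import Rotation as R
M=R.from_rotvec(a).as_matrix(); print("jaw",np.degrees(np.arctan2(M[1,1],M[0,1])).round(1),"z",M[:,2].round(3))
for n,(v0,v1,u0,u1) in dict(top=(70,270,270,430),scene=(120,300,220,460)).items():
    s=bot.snapshot(n); np.savez(f"{n}_{tag}.npz",**s)
    c=s["img"][v0:v1,u0:u1,::-1]; k=3.3 if n=="scene" else 3
    cv2.imwrite(f"pics/{n}_{tag}.png",cv2.resize(c,None,fx=k,fy=k,interpolation=cv2.INTER_CUBIC))
E
python3 look.py a
```

```text
1.725 [ 0.4679 -0.0418  0.2266] [ 0.5  0.6 -0.5]
jaw 99.7 z [ 0.002 -0.003 -1.   ]
```

View pics/scene_a.png

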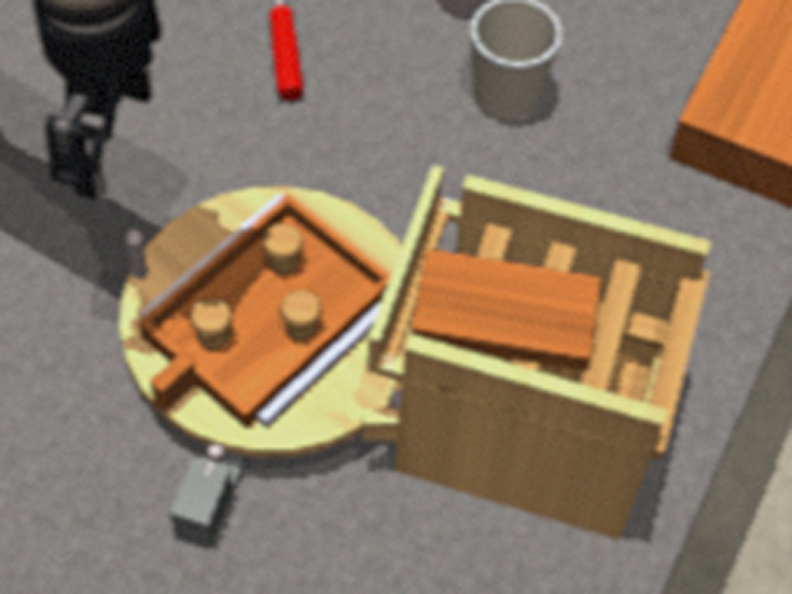

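send_rows(moves=[[[0, 0.8, -5.0], 0, 0], [[0, 0, -5.0], 0, 0], [[-0.1, 0, -5.0], 0, 0], [[0, 0, 0], 0, 0]], grip_force=25)

```text
time_s: 2.33
ee_pos: [0.4646, -0.02, 0.0728]
orientation: [-0.296, 3.126, 0.008]
wrist_force: [-0.1, -0.1, -0.2]
opening: 0.0853
```

send_rows(moves=[[[0.2, -1.3, 0], 0, 0], [[0, 0, 0], 0, 0.5], [[0, 0, 0], 0, 1], [[0, 0, 0], 0, 1], [[0, 0, 0], 0, 1]])

```text
time_s: 2.95
ee_pos: [0.4717, -0.0324, 0.0791]
orientation: [-0.299, 3.114, 0.012]
wrist_force: [-2.0, -1.1, 0.7]
opening: 0.0127
```

send_rows(moves=[[[0, 0, 0], 0, 1], [[0, 0, 0], 0, 1]])

```text
time_s: 3.2
ee_pos: [0.4717, -0.0324, 0.0791]
orientation: [-0.299, 3.114, 0.011]
wrist_force: [0.9, 0.2, -0.6]
opening: 0.0134
```

```bash
python3 look.py b
```

```text
3.2 [ 0.4717 -0.0324  0.0791] [ 0.9  0.2 -0.6]
jaw 101.0 z [ 0.013  0.009 -1.   ]
```

View pics/scene_b.png

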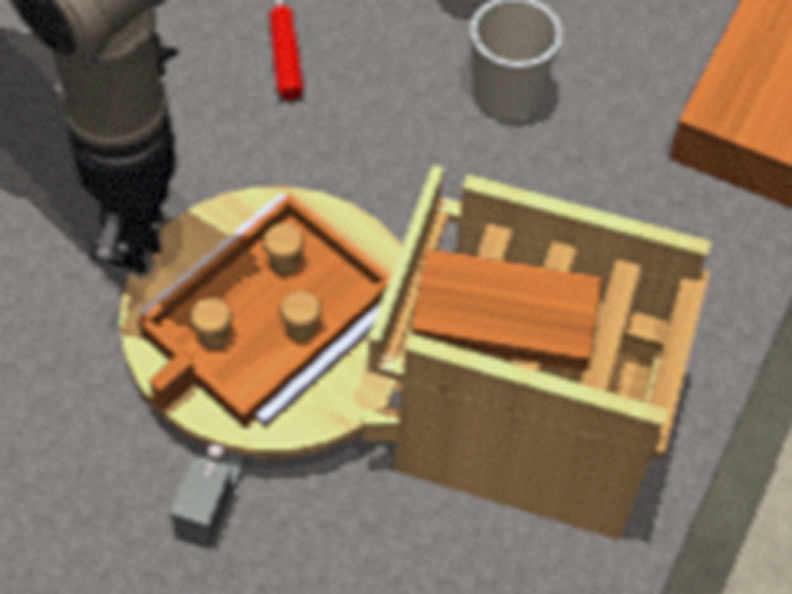

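send_rows(moves=[[[-0.1, 0.5, 0], -2.5, 1], [[-0.1, 1.0, 0], -5, 1], [[0, 1.0, 0], -5, 1], [[0.1, 1.0, 0], -5, 1], [[0.2, 1.0, 0], -5, 1]])

```text
time_s: 3.92
ee_pos: [0.4733, 0.011, 0.0791]
orientation: [0.336, 3.108, 0.001]
wrist_force: [1.0, -1.9, -0.9]
opening: 0.013
```

```bash
cat > ang.py <<'E'
from bench import bot
from h import *
o=bot.get_obs(); from scipy.spatial.transform import Rotation as R
M=R.from_rotvec(o["orientation"]).as_matrix()
C=np.array([.5794,-.0138]);d=o["ee_pos"][:2]-C; th=np.degrees(np.arctan2(d[1],d[0]))%360
print(o["time_s"],o["ee_pos"].round(4),"th",th.round(1),"r",np.hypot(*d).round(4),"jaw",np.degrees(np.arctan2(M[1,1],M[0,1])).round(1),"z",M[:,2].round(3),"F",o["wrist_force"].round(1),o["opening"])
a=np.radians(9.15);print("station",np.array([[np.cos(a),np.sin(a)],[-np.sin(a),np.cos(a)]])@d)
E
python3 ang.py
```

```text
3.925 [0.4733 0.011  0.0791] th 166.8 r 0.109 jaw 77.7 z [ 0.016 -0.001 -1.   ] F [ 1.  -1.9 -0.9] 0.012955797349677441
station [-0.10081297  0.04134973]
```

send_rows(moves=[[[0.3, 1.0, 0], -5, 1], [[0.4, 0.9, 0], -5, 1], [[0.4, 0.9, 0], -5, 1], [[0.5, 0.8, 0], -5, 1], [[0.6, 0.8, 0], -5, 1]])

```text
time_s: 4.55
ee_pos: [0.4951, 0.0549, 0.0791]
orientation: [1.022, 2.955, -0.008]
wrist_force: [0.1, -1.8, 0.4]
opening: 0.0133
```

```bash
python3 ang.py
```

```text
4.55 [0.4951 0.0549 0.0791] th 140.8 r 0.1088 jaw 51.8 z [ 0.012 -0.009 -1.   ] F [ 0.1 -1.8  0.4] 0.01334109777596781
station [-0.07229143  0.08127564]
```

16° to go; slower.

send_rows(moves=[[[0.5, 0.6, 0], -4, 1], [[0.5, 0.6, 0], -4, 1], [[0.4, 0.4, 0], -3, 1], [[0.3, 0.3, 0], -2, 1]])

```text
time_s: 5.05
ee_pos: [0.5129, 0.0722, 0.0791]
orientation: [1.36, 2.815, -0.016]
wrist_force: [-0.3, -1.7, -0.0]
opening: 0.0133
```

```bash
python3 ang.py
```

```text
5.05 [0.5129 0.0722 0.0791] th 127.7 r 0.1087 jaw 38.4 z [ 0.009 -0.016 -1.   ] F [-0.3 -1.7 -0. ] 0.013330541002937393
station [-0.05198761  0.09549869]
```

send_rows(moves=[[[0.4, 0.3, 0], -2, 1], [[0.4, 0.3, 0], -2, 1]])

```text
time_s: 5.3
ee_pos: [0.52, 0.0773, 0.0791]
orientation: [1.465, 2.765, -0.021]
wrist_force: [-5.0, -4.1, 5.1]
opening: 0.0131
```

```bash
python3 ang.py
```

```text
5.3 [0.52   0.0773 0.0791] th 123.1 r 0.1088 jaw 34.2 z [ 0.005 -0.018 -1.   ] F [-5.  -4.1  5.1] 0.013126434091291312
station [-0.04413888  0.09940534]
```

send_rows(moves=[[[0.4, 0.3, 0], -1, 1], [[0.4, 0.3, 0], 0, 1]])

```text
time_s: 5.55
ee_pos: [0.5202, 0.0774, 0.0789]
orientation: [-1.501, -2.758, 0.042]
wrist_force: [-12.9, -6.9, 15.5]
opening: 0.013
```

```bash
python3 ang.py; python3 look.py c
```

```text
5.55 [0.5202 0.0774 0.0789] th 123.0 r 0.1088 jaw 32.9 z [-0.014 -0.023 -1.   ] F [-12.9  -6.9  15.5] 0.01298851144418167
station [-0.04399131  0.09945757]
5.55 [0.5202 0.0774 0.0789] [-12.9  -6.9  15.5]
jaw 32.9 z [-0.014 -0.023 -1.   ]
```

View pics/top_c.png

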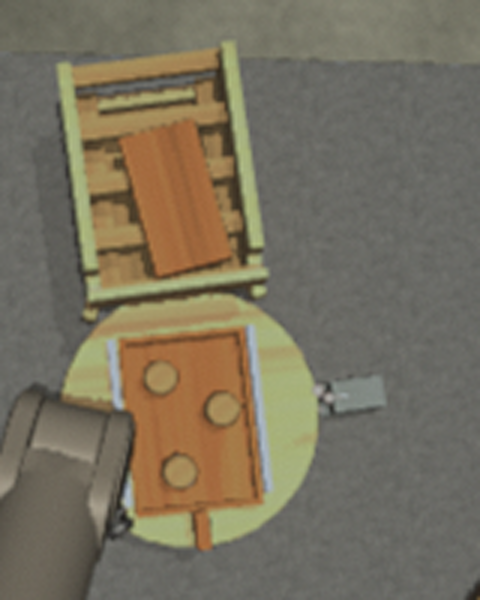

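View pics/scene_c.png

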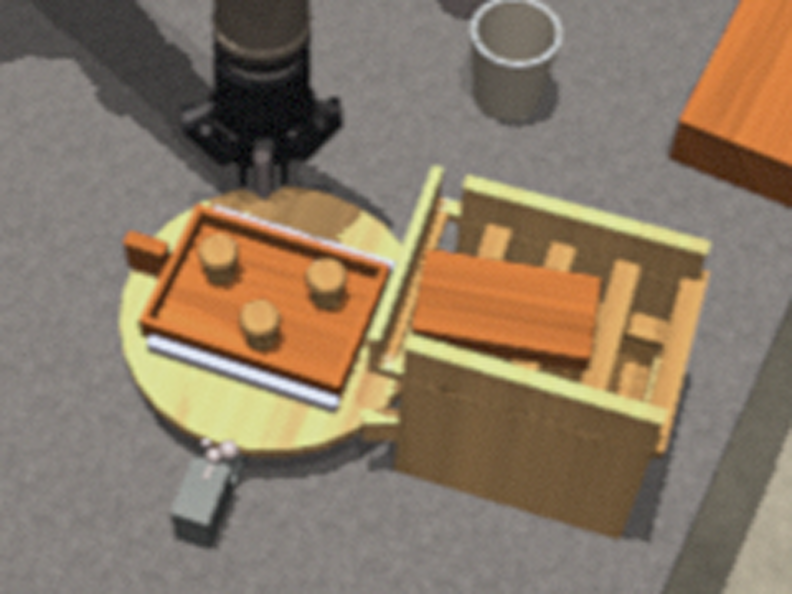

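send_rows(moves=[[[-0.2, -0.1, 0], 0, 1], [[0, 0, 0], 0, 0.3], [[0, 0, 0], 0, 0.3], [[0, 0, 0], 0, 0.3]])

```text
time_s: 6.15
ee_pos: [0.5184, 0.0777, 0.0786]
orientation: [-1.503, -2.756, 0.04]
wrist_force: [0.5, 0.3, -0.2]
opening: 0.0598
```

send_rows(moves=[[[0, 0, 3], 0, 0.3], [[0, 0, 4], 0, 0.3], [[0, 0, 4], 0, 0], [[-1, 1, 2], 0, 0]])

```text
time_s: 6.65
ee_pos: [0.5075, 0.0885, 0.2106]
orientation: [-1.503, -2.754, 0.045]
wrist_force: [0.0, 0.2, -0.4]
opening: 0.0856
```

```bash
python3 ang.py; python3 look.py d
```

```text
6.65 [0.5075 0.0885 0.2106] th 125.1 r 0.125 jaw 32.8 z [-0.017 -0.023 -1.   ] F [ 0.   0.2 -0.4] 0.08557143912011736
station [-0.05475055  0.1124188 ]
6.65 [0.5075 0.0885 0.2106] [ 0.   0.2 -0.4]
jaw 32.8 z [-0.017 -0.023 -1.   ]
```

View pics/top_d.png

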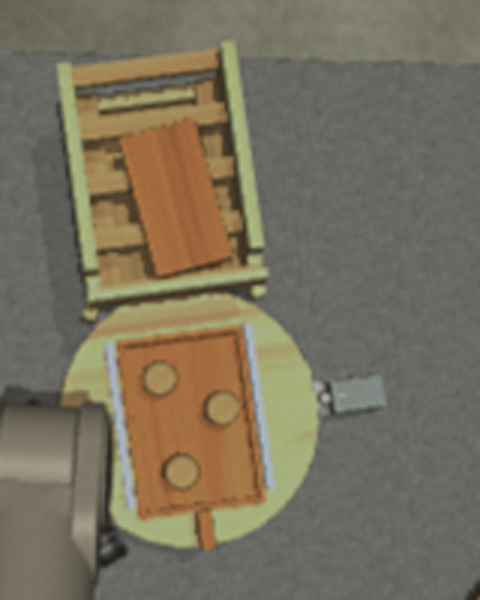

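View pics/scene_d.png

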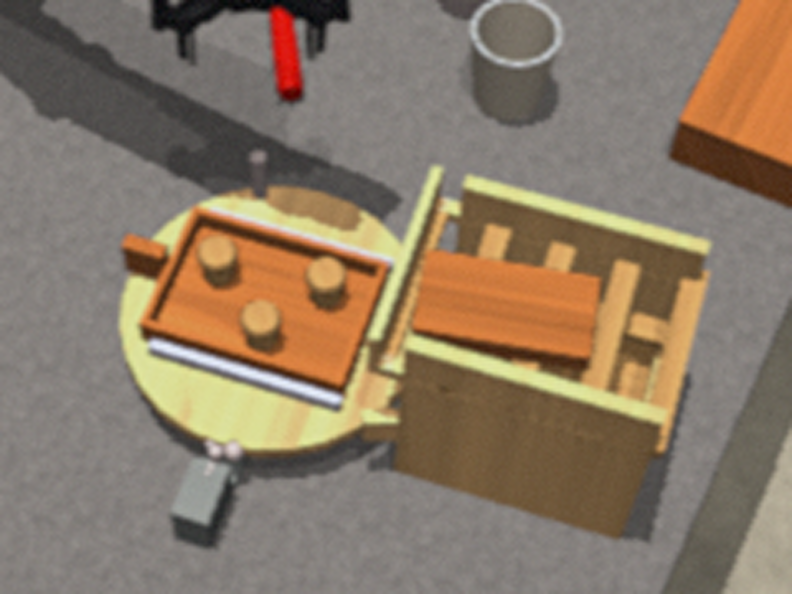

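```bash
cat > meas.py <<'E'
import sys
from h import *
t=load(f"top_{sys.argv[1]}.npz"); P=cloud(t); hsv=cv2.cvtColor(t["img"],cv2.COLOR_RGB2HSV)
C=np.array([.5794,-.0138]);a=np.radians(9.15);Rm=np.array([[np.cos(a),np.sin(a)],[-np.sin(a),np.cos(a)]])
S=(P[...,:2]-C)@Rm.T
def fit(m,nm):
    q=S[m].astype(np.float32); 
    if len(q)<8: print(nm,"few",len(q));return
    l=cv2.fitLine(q,cv2.DIST_HUBER,0,.001,.001).ravel(); print(nm,len(q),"ang",np.degrees(np.arctan(l[1]/l[0])).round(2),"mean",q.mean(0).round(4),"min",q.min(0).round(4),"max",q.max(0).round(4))
rail=(hsv[...,1]<50)&(hsv[...,2]>130)&(abs(S[...,0])<.12)
fit(rail&(S[...,1]>.05)&(S[...,1]<.08),"railL"); fit(rail&(S[...,1]<-.05)&(S[...,1]>-.08),"railR")
red=(hsv[...,0]<18)&(hsv[...,1]>120)
fit(red&(P[...,2]>.088)&(P[...,2]<.108)&(abs(S[...,1])<.02)&(S[...,0]<-.0)&(S[...,0]>-.14),"pull")
fit(red&(abs(S[...,0])<.14)&(abs(S[...,1])<.07)&(P[...,2]<.085),"tray")
E
python3 meas.py d
```

```text
railL 257 ang 1.83 mean [-0.0197  0.0661] min [-0.0869  0.0618] max [0.0788 0.0725]
railR 203 ang -0.11 mean [-0.0006 -0.0671] min [-0.081  -0.0794] max [ 0.1079 -0.06  ]
pull 72 ang 5.83 mean [-0.096  0.002] min [-0.1258 -0.0055] max [-0.0357  0.0198]
tray 2150 ang -0.07 mean [-0.0063 -0.0001] min [-0.1194 -0.0592] max [0.1399 0.0607]
```

```bash
cat > prof.py <<'E'
import sys
from bench import bot
from h import *
from scipy.spatial.transform import Rotation as R
o=bot.get_obs(); M=R.from_rotvec(o["orientation"]).as_matrix(); p=o["ee_pos"]
print("opening",o["opening"])
Q=[]
for n in ("scene","top"):
    s=load(f"{n}_{sys.argv[1]}.npz"); q=(cloud(s).reshape(-1,3)-p)@M; q=q[s["range_z"].ravel()>0]; Q.append(q)
for nm,q in zip(("scene","top"),Q):
    q=q[(abs(q[:,0])<.06)&(abs(q[:,1])<.11)&(q[:,2]<.01)&(q[:,2]>-.2)]
    for z0 in np.arange(.005,-.2,-.01):
        w=q[(q[:,2]<z0)&(q[:,2]>z0-.01)]
        if len(w)>2: print(nm,"above tcp %.0f mm"%(-1000*z0+5),len(w),"y",(1000*np.percentile(w[:,1],[1,99])).round(),"x",(1000*np.percentile(w[:,0],[1,99])).round())
E
python3 prof.py d
```

```text
opening 0.08527539545013318
scene above tcp 20 mm 21 y [-56.  52.] x [-12.   9.]
scene above tcp 30 mm 25 y [-57.  52.] x [-12.  12.]
scene above tcp 40 mm 35 y [-58.  54.] x [-11.  -4.]
scene above tcp 50 mm 18 y [-59.  53.] x [-12.  -3.]
scene above tcp 60 mm 77 y [-72.  69.] x [-14.  12.]
scene above tcp 70 mm 141 y [-76.  70.] x [-15.  14.]
scene above tcp 80 mm 158 y [-73.  70.] x [-18.  16.]
scene above tcp 90 mm 91 y [-72.  67.] x [-18.  -7.]
scene above tcp 100 mm 143 y [-71.  67.] x [-21.  -1.]
scene above tcp 110 mm 161 y [-71.  65.] x [-20.   7.]
scene above tcp 120 mm 140 y [-68.  65.] x [-14.  13.]
scene above tcp 130 mm 34 y [-38.  32.] x [-37.  -2.]
scene above tcp 140 mm 95 y [-39.  32.] x [-38.  -3.]
scene above tcp 150 mm 96 y [-38.  35.] x [-39.  -3.]
scene above tcp 160 mm 100 y [-37.  35.] x [-39.  -4.]
scene above tcp 170 mm 160 y [-38.  34.] x [-38.   3.]
scene above tcp 180 mm 88 y [-36.  32.] x [-37.  -7.]
scene above tcp 190 mm 66 y [-36.  30.] x [-37. -11.]
scene above tcp 200 mm 76 y [-37.  35.] x [-38.  -3.]
top above tcp 60 mm 9 y [-74. -47.] x [-15.   4.]
top above tcp 70 mm 15 y [-75. -45.] x [-14.   9.]
top above tcp 80 mm 7 y [-73. -38.] x [-18.   5.]
top above tcp 90 mm 8 y [-73. -70.] x [-11.   8.]
top above tcp 100 mm 12 y [-71.  54.] x [-14.   9.]
top above tcp 110 mm 20 y [-69.  67.] x [-15.   7.]
top above tcp 120 mm 31 y [-68.  66.] x [-13.   3.]
```

```bash
cat >> ang.py <<'E'
print("j",o["joints"].round(3),"sum246",(o["joints"][[1,3,5]].sum()).round(3),"head",np.degrees(np.arctan2(M[1,2],M[0,2])).round(1),"tilt",np.degrees(np.arccos(-M[2,2])).round(1))
E
python3 ang.py
```

```text
6.75 [0.507  0.0906 0.2103] th 124.7 r 0.127 jaw 33.0 z [-0.017 -0.021 -1.   ] F [0.  0.6 0.3] 0.08527539545013318
station [-0.05483328  0.11456712]
j [-1.099  0.311  1.009  1.885 -0.271  1.122  0.589] sum246 3.318 head -129.9 tilt 1.5
```

send_rows(moves=[[[-1, -0.5, 6], 10, 1], [[-1, -0.5, 6], 10, 1], [[0, -0.5, 6], 10, 1], [[0, 0, 6], 10, 1], [[0, 0, 6], 10, 1]])

```text
time_s: 7.38
ee_pos: [0.4819, 0.0765, 0.51]
orientation: [0.139, 3.136, -0.06]
wrist_force: [1.7, -0.2, -0.4]
opening: 0.0001
```

```bash
python3 ang.py
```

```text
7.375 [0.4819 0.0765 0.51  ] th 137.2 r 0.1329 jaw 84.9 z [ 0.    -0.038 -0.999] F [ 1.7 -0.2 -0.4] 5.660286329668834e-05
station [-0.08193089  0.10466576]
j [-1.225  0.025  0.992  1.414  0.016  1.722  1.251] sum246 3.162 head -89.9 tilt 2.2
```

send_rows(moves=[[[0, 0, 6], 0, 1], [[0, 0, 6], 0, 1], [[0, 0, 5], 0, 1]])

```text
time_s: 7.75
ee_pos: [0.482, 0.0769, 0.6529]
orientation: [0.129, 3.095, -0.05]
wrist_force: [-0.7, -0.2, -1.1]
opening: 0.0001
```

```bash
python3 ang.py
```

```text
7.75 [0.482  0.0769 0.6529] th 137.0 r 0.1331 jaw 85.2 z [ 0.042 -0.034 -0.999] F [-0.7 -0.2 -1.1] 0.00013748608178321063
station [-0.08173657  0.10508368]
j [-1.081  0.129  0.986  1.036 -0.076  1.994  1.354] sum246 3.159 head -38.9 tilt 3.1
```

send_rows(moves=[[[0, 0, 3], 0, 1], [[0, 0, 3], 0, 1], [[0, 0, 3], 0, 1]])

```text
time_s: 8.12
ee_pos: [0.4815, 0.0754, 0.6859]
orientation: [0.122, 3.023, -0.034]
wrist_force: [1.2, -0.8, 0.1]
opening: 0.0004
```

```bash
python3 ang.py
```

```text
8.125 [0.4815 0.0754 0.6859] th 137.7 r 0.1325 jaw 85.3 z [ 0.115 -0.027 -0.993] F [ 1.2 -0.8  0.1] 0.0004267048717044168
station [-0.08250632  0.10361735]
j [-1.195  0.119  1.112  0.981 -0.076  1.994  1.362] sum246 3.094 head -13.3 tilt 6.8
```

send_rows(moves=[[[0, 0, 4], 2, 1], [[0, 0, 4], 2, 1], [[0, 0, 4], 2, 1], [[0, 0, 4], 2, 1], [[0, 0, 4], 2, 1]])

```text
time_s: 8.75
ee_pos: [0.4791, 0.0727, 0.7644]
orientation: [-0.156, 2.856, 0.018]
wrist_force: [-0.2, 0.0, 0.1]
opening: 0.0002
```

```bash
python3 ang.py
```

```text
8.75 [0.4791 0.0727 0.7644] th 139.2 r 0.1324 jaw 96.2 z [ 0.276  0.027 -0.961] F [-0.2  0.   0.1] 0.0002136584685079336
station [-0.08528217  0.10131955]
j [-1.267  0.082  1.175  0.832 -0.081  1.995  1.533] sum246 2.909 head 5.7 tilt 16.1
```

send_rows(moves=[[[0, 0, 4], 1, 1], [[0, 0, 4], 1, 1], [[0, 0, 4], 0, 1], [[0, 0, 4], 0, 1], [[0, 0, 4], 0, 1]])

```text
time_s: 9.38
ee_pos: [0.4766, 0.0713, 0.8426]
orientation: [-0.199, 2.683, 0.045]
wrist_force: [0.2, 0.3, 0.0]
opening: -0.0
```

```bash
python3 ang.py
```

```text
9.375 [0.4766 0.0713 0.8426] th 140.4 r 0.1335 jaw 98.5 z [ 0.433  0.064 -0.899] F [0.2 0.3 0. ] -3.8056125627841215e-05
station [-0.08800068  0.1004107 ]
j [-1.161  0.077  1.084  0.655 -0.099  1.995  1.563] sum246 2.727 head 8.4 tilt 25.9
```

send_rows(moves=[[[0, 0, 4], 0, 1], [[0, 0, 3], 0.5, 1], [[-1, -2.5, -4], 0, 1], [[-1, -2.5, -5], 0, 1], [[-1, -2.5, -5], 0, 1]])

```text
time_s: 10.0
ee_pos: [0.4447, 0.0016, 0.7559]
orientation: [-0.163, 2.63, 0.055]
wrist_force: [3.0, -0.7, 0.1]
opening: 0.0001
```

send_rows(moves=[[[-1, -2.5, -5], 0, 1], [[-1, -1, -5], 0, 1], [[0, 0, -5], 0, 1], [[0, 0, -5], 0, 1], [[0, 0, -5], 0, 1]])

```text
time_s: 10.62
ee_pos: [0.4256, -0.0291, 0.5133]
orientation: [-0.172, 2.623, 0.058]
wrist_force: [-0.1, 0.2, -0.5]
opening: -0.0001
```

```bash
python3 ang.py
```

```text
10.625 [ 0.4256 -0.0291  0.5133] th 185.7 r 0.1545 jaw 97.6 z [ 0.486  0.073 -0.871] F [-0.1  0.2 -0.5] -9.441661974676061e-05
station [-0.1542298   0.00934924]
j [-0.568 -0.487  0.32   1.837  0.205  1.256  1.445] sum246 2.607 head 8.6 tilt 29.5
```

send_rows(moves=[[[0, -0.3, -5], 0, 1], [[0, -0.3, -5], 0, 1], [[0, -0.2, -5], 0, 1]])

```text
time_s: 11.0
ee_pos: [0.4256, -0.0395, 0.3599]
orientation: [-0.163, 2.62, 0.055]
wrist_force: [0.1, -0.2, 0.1]
opening: 0.0001
```

```bash
python3 ang.py
```

```text
11.0 [ 0.4256 -0.0395  0.3599] th 189.5 r 0.1559 jaw 97.2 z [ 0.49   0.069 -0.869] F [ 0.1 -0.2  0.1] 8.394132975491179e-05
station [-0.15590815 -0.00088908]
j [-0.437 -0.472  0.323  2.158  0.163  0.918  1.521] sum246 2.605 head 8.1 tilt 29.6
```

send_rows(moves=[[[0, 0, -4], 0.5, 1], [[0, 0, -4], 0.5, 1], [[0, 0, -4], 0, 1]])

```text
time_s: 11.38
ee_pos: [0.4254, -0.041, 0.2367]
orientation: [-0.181, 2.617, 0.059]
wrist_force: [0.3, 0.2, 0.7]
opening: -0.0002
```

```bash
python3 ang.py
```

```text
11.375 [ 0.4254 -0.041   0.2367] th 190.0 r 0.1564 jaw 98.0 z [ 0.49   0.076 -0.868] F [0.3 0.2 0.7] -0.0002094207010935934
station [-0.15635177 -0.00234295]
j [-0.471 -0.38   0.428  2.375  0.164  0.602  1.568] sum246 2.597 head 8.8 tilt 29.8
```

send_rows(moves=[[[0.2, 0.1, -3], 0, 1], [[0.2, 0.1, -3], 0, 1]])

```text
time_s: 11.62
ee_pos: [0.4301, -0.0396, 0.1757]
orientation: [-0.18, 2.617, 0.059]
wrist_force: [0.4, 1.2, -0.6]
opening: 0.0
```

```bash
python3 ang.py
```

```text
11.625 [ 0.4301 -0.0396  0.1757] th 189.8 r 0.1515 jaw 98.0 z [ 0.491  0.076 -0.868] F [ 0.4  1.2 -0.6] 2.0578725990724746e-05
station [-0.15149471 -0.00173361]
j [-0.473 -0.257  0.48   2.458  0.077  0.4    1.669] sum246 2.601 head 8.8 tilt 29.8
```

send_rows(moves=[[[0.3, 0, -2], 0, 1], [[0.2, 0, -2], 0, 1]])

```text
time_s: 11.88
ee_pos: [0.435, -0.0379, 0.1641]
orientation: [-0.195, 2.618, 0.048]
wrist_force: [0.4, 0.2, 0.9]
opening: -0.0002
```

```bash
python3 ang.py
```

```text
11.875 [ 0.435  -0.0379  0.1641] th 189.5 r 0.1463 jaw 98.5 z [ 0.489  0.071 -0.869] F [0.4 0.2 0.9] -0.00023486182188710219
station [-0.14634181 -0.00080511]
j [-0.019 -0.168  0.081  2.456 -0.257  0.356  2.002] sum246 2.644 head 8.2 tilt 29.6
```

send_rows(moves=[[[1.5, 0.3, 0], 0.5, 0], [[1.5, 0.3, 0], 0, 0], [[0.8, 0.1, 0], 0, 0]])

```text
time_s: 12.25
ee_pos: [0.4767, -0.0329, 0.165]
orientation: [-0.2, 2.616, 0.048]
wrist_force: [0.1, 1.0, -0.3]
opening: 0.0547
```

send_rows(moves=[[[0, 0, -2], 0, 0], [[0, 0, -2], 0, 0]])

```text
time_s: 12.5
ee_pos: [0.481, -0.0301, 0.1285]
orientation: [-0.21, 2.611, 0.05]
wrist_force: [13.6, -6.1, 1.8]
opening: 0.0851
```

```bash
python3 ang.py
```

```text
12.5 [ 0.481  -0.0301  0.1285] th 189.4 r 0.0997 jaw 99.1 z [ 0.494  0.076 -0.866] F [13.6 -6.1  1.8] 0.0851290196346583
station [-0.09968791 -0.00042589]
j [-0.077 -0.     0.118  2.42  -0.44   0.227  2.176] sum246 2.647 head 8.7 tilt 30.0
```

```bash
python3 look.py e; python3 ang.py
```

```text
12.5 [ 0.481  -0.0301  0.1285] [13.6 -6.1  1.8]
jaw 99.1 z [ 0.494  0.076 -0.866]
12.6 [ 0.4792 -0.03    0.1267] th 189.2 r 0.1015 jaw 99.1 z [ 0.49   0.076 -0.869] F [ 0.1 -0.2  1. ] 0.08517876296656393
station [-1.01513050e-01 -1.60028273e-05]
j [-7.600e-02  1.000e-03  1.170e-01  2.422e+00 -4.370e-01  2.290e-01
  2.173e+00] sum246 2.652 head 8.8 tilt 29.7
```

View pics/scene_e.png

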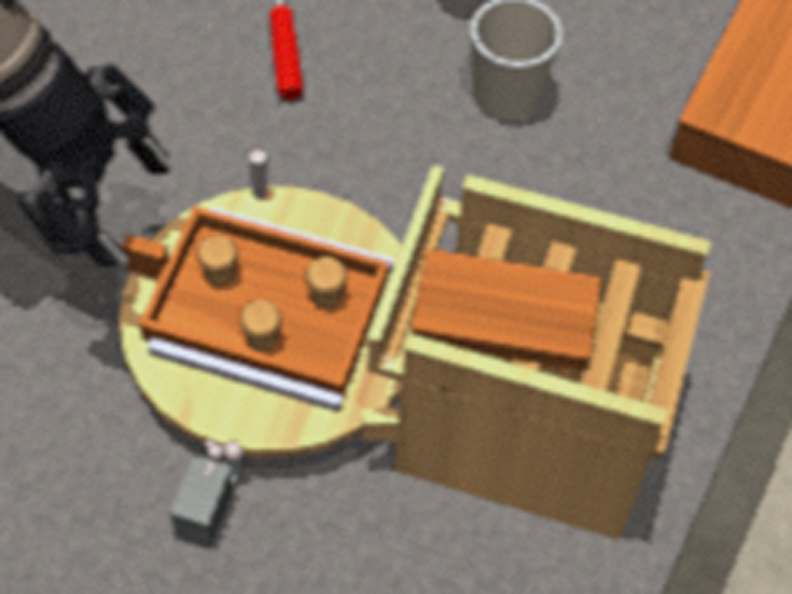

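View pics/top_e.png

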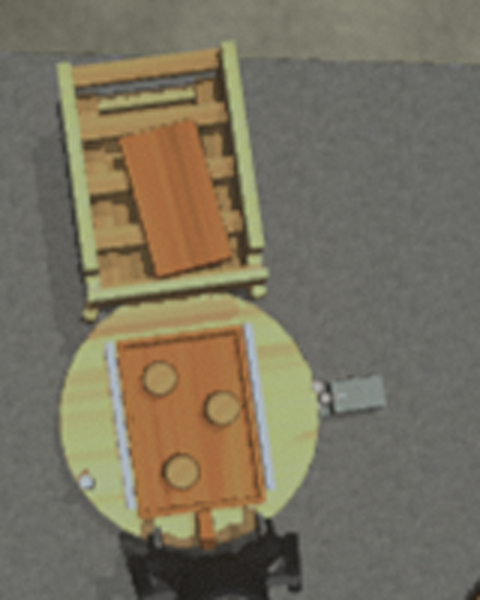

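send_rows(moves=[[[0, 0, -1], 0, 0], [[0, 0, -1], 0, 0], [[0, 0, -1], 0, 0]])

```text
time_s: 12.98
ee_pos: [0.4827, -0.0314, 0.1099]
orientation: [-0.216, 2.621, 0.066]
wrist_force: [-0.2, -0.1, -0.7]
opening: 0.085
```

```bash
python3 ang.py
```

```text
12.975 [ 0.4827 -0.0314  0.1099] th 190.3 r 0.0982 jaw 99.5 z [ 0.483  0.087 -0.871] F [-0.2 -0.1 -0.7] 0.08504942427606298
station [-0.09821962 -0.00198373]
j [-0.652  0.056  0.735  2.436 -0.781  0.228  2.536] sum246 2.719 head 10.2 tilt 29.4
```

send_rows(moves=[[[-0.5, 0.1, -1.5], -1, 0], [[-0.5, 0, -1.5], 0, 0], [[-0.5, 0, -1.5], 0, 0]])

```text
time_s: 13.35
ee_pos: [0.4803, -0.0256, 0.0814]
orientation: [-0.208, 2.636, 0.07]
wrist_force: [0.1, 0.1, -0.2]
opening: 0.0852
```

```bash
python3 ang.py
```

```text
13.35 [ 0.4803 -0.0256  0.0814] th 186.8 r 0.0998 jaw 99.2 z [ 0.471  0.087 -0.878] F [ 0.1  0.1 -0.2] 0.08520571394838324
station [-0.09967324  0.00415085]
j [-0.631  0.147  0.72   2.456 -1.206  0.228  2.932] sum246 2.831 head 10.5 tilt 28.6
```

send_rows(moves=[[[-0.6, -0.4, -1.2], -2, 0], [[-0.4, -0.2, -0.8], 0, 0]])

```text
time_s: 13.6
ee_pos: [0.4784, -0.0311, 0.0734]
orientation: [-0.164, 2.653, 0.063]
wrist_force: [-0.4, 1.0, -0.4]
opening: 0.0853
```

```bash
python3 ang.py
```

```text
13.6 [ 0.4784 -0.0311  0.0734] th 189.7 r 0.1025 jaw 97.3 z [ 0.46   0.073 -0.885] F [-0.4  1.  -0.4] 0.08527439874125993
station [-0.1024785  -0.00102541]
j [-0.627  0.172  0.724  2.456 -1.238  0.228  2.934] sum246 2.856 head 9.0 tilt 27.8
```

send_rows(moves=[[[-0.3, 0.1, 0], 0, 0.5], [[0, 0, 0], 0, 0.8], [[0, 0, 0], 0, 1], [[0, 0, 0], 0, 1], [[0, 0, 0], 0, 1]], grip_force=20)

```text
time_s: 14.22
ee_pos: [0.4777, -0.0307, 0.0749]
orientation: [-0.165, 2.653, 0.064]
wrist_force: [1.0, 0.2, -2.0]
opening: 0.0136
```

```bash
python3 ang.py;python3 look.py f;  python3 meas.py f
```

```text
14.225 [ 0.4777 -0.0307  0.0749] th 189.4 r 0.1031 jaw 97.4 z [ 0.46   0.074 -0.885] F [ 1.   0.2 -2. ] 0.013641559054804618
station [-0.10305572 -0.00050529]
j [-0.636  0.167  0.733  2.456 -1.215  0.229  2.912] sum246 2.852 head 9.2 tilt 27.8
14.225 [ 0.4777 -0.0307  0.0749] [ 1.   0.2 -2. ]
jaw 97.4 z [ 0.46   0.074 -0.885]
railL 255 ang 2.41 mean [-0.0208  0.0661] min [-0.0869  0.0621] max [0.0793 0.0724]
railR 203 ang 0.18 mean [-0.0016 -0.0669] min [-0.081  -0.0793] max [ 0.1077 -0.0603]
pull 75 ang 3.06 mean [-0.0964  0.0011] min [-0.1254 -0.0062] max [-0.0359  0.0168]
tray 2141 ang 0.04 mean [-0.0058 -0.0006] min [-0.0935 -0.0593] max [0.1394 0.0602]
```

View pics/scene_f.png

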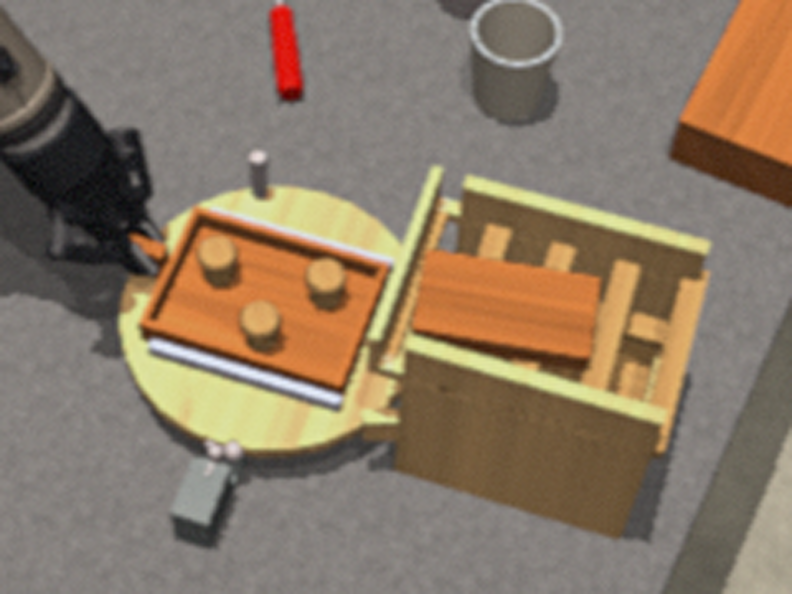

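send_rows(moves=[[[0.3, 0.05, 0], 0, 1], [[0.5, 0.08, 0], 0, 1], [[0.7, 0.11, 0], 0, 1], [[0.7, 0.11, 0], 0, 1], [[0.7, 0.11, 0], 0, 1]])

```text
time_s: 14.95
ee_pos: [0.4996, -0.0276, 0.074]
orientation: [-0.161, 2.659, 0.075]
wrist_force: [-19.3, -0.8, 26.1]
opening: 0.0143
```

```bash
python3 ang.py
```

```text
14.95 [ 0.4996 -0.0276  0.074 ] th 189.8 r 0.081 jaw 97.3 z [ 0.455  0.081 -0.887] F [-19.3  -0.8  26.1] 0.01428958430290015
station [-0.08102539 -0.00090961]
j [-0.624  0.217  0.727  2.409 -1.226  0.266  2.902] sum246 2.892 head 10.1 tilt 27.5
```

```bash
python3 look.py g;  python3 meas.py g; python3 ang.py
```

```text
14.95 [ 0.4996 -0.0276  0.074 ] [-19.3  -0.8  26.1]
jaw 97.3 z [ 0.455  0.081 -0.887]
railL 264 ang 2.62 mean [-0.022   0.0658] min [-0.0869  0.0618] max [0.0788 0.0724]
railR 189 ang -0.48 mean [-0.0036 -0.0673] min [-0.081  -0.0792] max [ 0.1076 -0.0607]
pull 73 ang 2.23 mean [-0.0751  0.0002] min [-0.1034 -0.0068] max [-0.0159  0.0197]
tray 2149 ang -1.83 mean [ 0.0151 -0.0014] min [-0.1069 -0.0619] max [0.1396 0.06  ]
15.05 [ 0.5005 -0.0274  0.0741] th 189.8 r 0.0801 jaw 97.3 z [ 0.455  0.08  -0.887] F [-9.4  0.2 12.6] 0.013864628965958185
station [-0.08007643 -0.00089382]
j [-0.624  0.218  0.726  2.408 -1.226  0.265  2.902] sum246 2.89 head 9.9 tilt 27.5
```

View pics/scene_g.png

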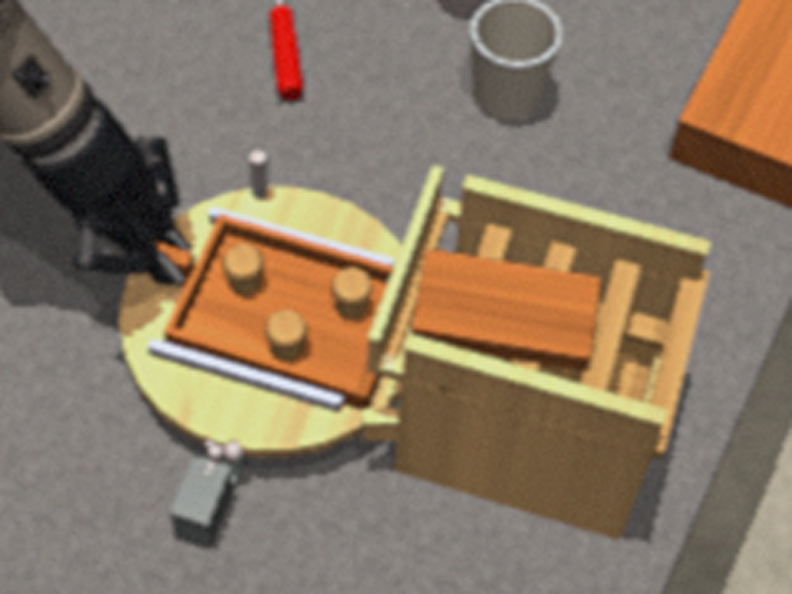

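View pics/top_g.png

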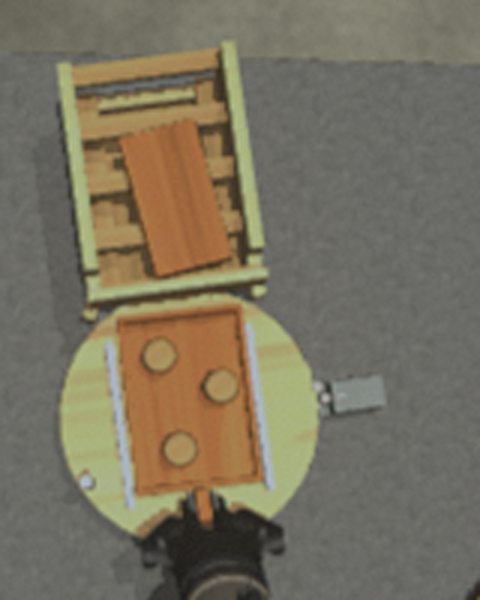

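send_rows(moves=[[[0, 0, 0.15], 0.5, 1], [[0.5, 0.08, 0.1], 0.5, 1], [[0.7, 0.11, 0.05], 0, 1]])

```text
time_s: 15.42
ee_pos: [0.511, -0.0262, 0.076]
orientation: [-0.183, 2.66, 0.079]
wrist_force: [-1.8, 0.2, -0.9]
opening: 0.0135
```

```bash
python3 ang.py
```

```text
15.425 [ 0.511  -0.0262  0.076 ] th 190.3 r 0.0695 jaw 98.2 z [ 0.451  0.087 -0.888] F [-1.8  0.2 -0.9] 0.013511306189777205
station [-0.06952821 -0.00139635]
j [-0.624  0.237  0.734  2.381 -1.202  0.291  2.889] sum246 2.91 head 10.9 tilt 27.4
```

Force is back to near zero. Continue.

send_rows(moves=[[[0.7, 0.13, 0.05], 0.3, 1], [[0.7, 0.13, 0.05], 0.3, 1], [[0.7, 0.13, 0.05], 0, 1], [[0.7, 0.13, 0.03], 0, 1]])

```text
time_s: 15.92
ee_pos: [0.5405, -0.0205, 0.0769]
orientation: [-0.199, 2.661, 0.081]
wrist_force: [-1.0, -0.2, -2.2]
opening: 0.0137
```

```bash
python3 ang.py
```

```text
15.925 [ 0.5405 -0.0205  0.0769] th 189.8 r 0.0394 jaw 98.9 z [ 0.448  0.091 -0.889] F [-1.  -0.2 -2.2] 0.013665238119359479
station [-0.03942321 -0.00045001]
j [-0.622  0.293  0.733  2.318 -1.193  0.329  2.863] sum246 2.94 head 11.5 tilt 27.2
```

send_rows(moves=[[[0.7, 0.11, 0.0], 0.2, 1], [[0.7, 0.11, 0.0], 0, 1], [[0.7, 0.11, 0.0], 0, 1], [[0.7, 0.11, 0.0], 0, 1]])

```text
time_s: 16.42
ee_pos: [0.5704, -0.0154, 0.0767]
orientation: [-0.205, 2.662, 0.083]
wrist_force: [-0.4, -0.3, -1.6]
opening: 0.0139
```

```bash
python3 ang.py; python3 look.py h;  python3 meas.py h
```

```text
16.425 [ 0.5704 -0.0154  0.0767] th 190.1 r 0.0091 jaw 99.2 z [ 0.448  0.094 -0.889] F [-0.4 -0.3 -1.6] 0.013939447850587181
station [-0.00912698 -0.00014735]
j [-0.616  0.348  0.728  2.256 -1.191  0.361  2.837] sum246 2.965 head 11.8 tilt 27.2
16.425 [ 0.5704 -0.0154  0.0767] [-0.4 -0.3 -1.6]
jaw 99.2 z [ 0.448  0.094 -0.889]
railL 274 ang 2.33 mean [-0.0258  0.0658] min [-0.0869  0.0621] max [0.0791 0.0724]
railR 166 ang 0.41 mean [ 0.0097 -0.067 ] min [-0.081  -0.0797] max [ 0.1083 -0.058 ]
pull 49 ang 10.04 mean [-0.0149 -0.0001] min [-0.0306 -0.0066] max [-0.0009  0.0078]
tray 1414 ang 62.3 mean [0.0585 0.0015] min [ 0.0022 -0.0589] max [0.14   0.0612]
```

View pics/scene_h.png

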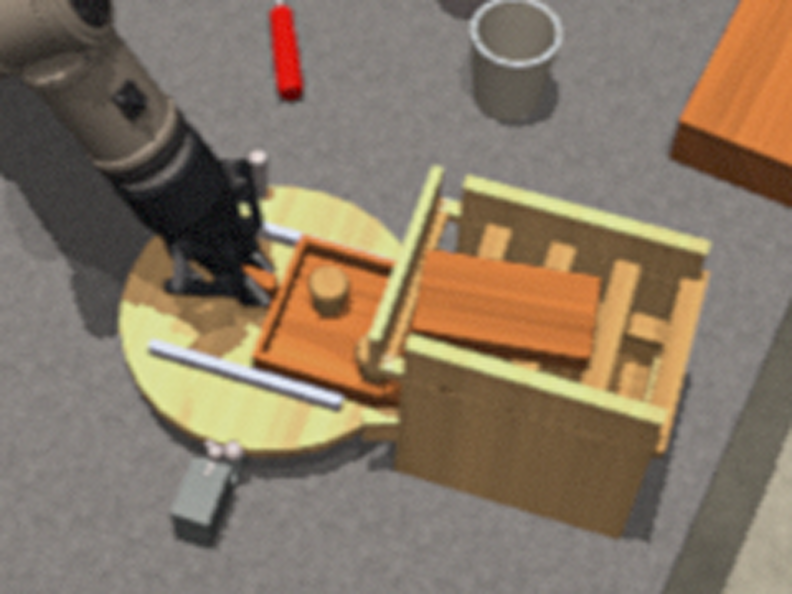

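send_rows(moves=[[[0, 0, 0], 0, 0.7], [[0, 0, 0], 0, 0.7], [[-0.8, -0.13, 0], 0, 0.7], [[-1.7, -0.27, 0], 0, 0.7], [[-1.7, -0.27, 0], 0, 0.7]])

```text
time_s: 17.15
ee_pos: [0.5292, -0.0226, 0.079]
orientation: [-0.205, 2.656, 0.082]
wrist_force: [0.2, 0.1, -0.3]
opening: 0.0253
```

send_rows(moves=[[[0, 0, 0], 0, 1], [[0, 0, 0], 0, 1], [[0, 0, 0], 0, 1]])

```text
time_s: 17.52
ee_pos: [0.5273, -0.0227, 0.0791]
orientation: [-0.203, 2.656, 0.084]
wrist_force: [0.5, 0.6, 0.4]
opening: -0.0002
```

```bash
python3 ang.py; python3 look.py i;  python3 meas.py i
```

```text
17.525 [ 0.5273 -0.0227  0.0791] th 189.7 r 0.0529 jaw 99.1 z [ 0.453  0.094 -0.887] F [0.5 0.6 0.4] -0.00016587996638618574
station [-0.05286734 -0.00049117]
j [-0.611  0.258  0.721  2.347 -1.185  0.311  2.874] sum246 2.916 head 11.8 tilt 27.5
17.525 [ 0.5273 -0.0227  0.0791] [0.5 0.6 0.4]
jaw 99.1 z [ 0.453  0.094 -0.887]
railL 275 ang 2.4 mean [-0.0253  0.0658] min [-0.0869  0.0617] max [0.0793 0.0725]
railR 196 ang -0.34 mean [-0.0002 -0.067 ] min [-0.1117 -0.0789] max [ 0.1071 -0.0571]
pull 53 ang -0.68 mean [-0.0166  0.0015] min [-0.0325 -0.0045] max [-0.0006  0.0072]
tray 1433 ang 56.26 mean [0.0581 0.0021] min [-0.0308 -0.0591] max [0.1398 0.0624]
```

View pics/scene_i.png

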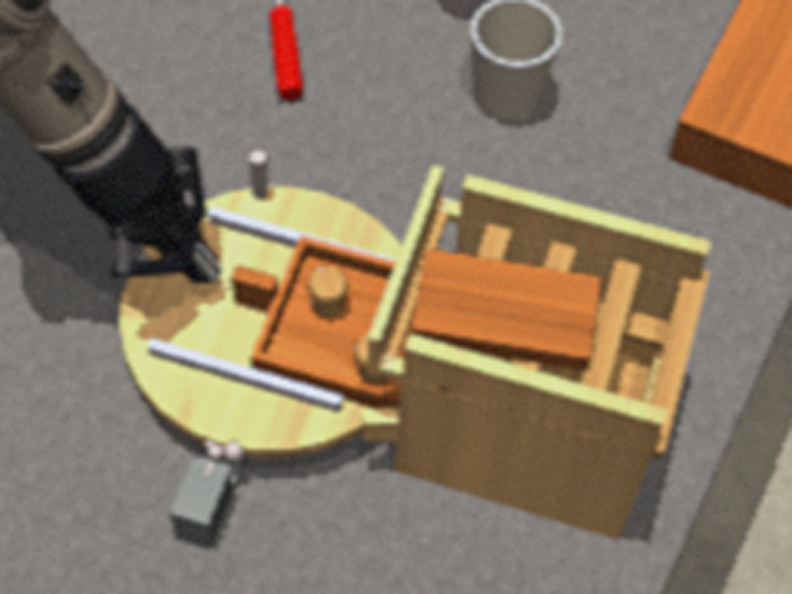

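send_rows(moves=[[[0, 0.1, -0.7], 0, 1], [[0.4, 0.06, 0], 0, 1], [[0.4, 0.06, 0], 0, 1], [[0.5, 0.08, 0], 0, 1], [[0.7, 0.11, 0], 0, 1]])

```text
time_s: 18.25
ee_pos: [0.5483, -0.0188, 0.0717]
orientation: [-0.203, 2.657, 0.083]
wrist_force: [-5.8, -0.6, 4.7]
opening: -0.0003
```

send_rows(moves=[[[0.8, 0.13, 0], 0, 1], [[0.8, 0.13, 0], 0, 1], [[0.8, 0.13, 0], 0, 1]])

```text
time_s: 18.62
ee_pos: [0.572, -0.0152, 0.071]
orientation: [-0.203, 2.66, 0.084]
wrist_force: [-4.4, -1.1, 4.0]
opening: 0.0001
```

```bash
python3 ang.py; python3 look.py j;  python3 meas.py j
```

```text
18.625 [ 0.572  -0.0152  0.071 ] th 191.0 r 0.0075 jaw 99.1 z [ 0.449  0.094 -0.888] F [-4.4 -1.1  4. ] 0.00013883053378416812
station [-0.00754055 -0.00023759]
j [-0.556  0.346  0.657  2.256 -1.202  0.335  2.85 ] sum246 2.938 head 11.8 tilt 27.3
18.625 [ 0.572  -0.0152  0.071 ] [-4.4 -1.1  4. ]
jaw 99.1 z [ 0.449  0.094 -0.888]
railL 285 ang 1.85 mean [-0.0268  0.0657] min [-0.0869  0.0619] max [0.0793 0.0724]
railR 172 ang 0.07 mean [ 0.0062 -0.0671] min [-0.081 -0.079] max [ 0.1052 -0.0576]
pull few 0
tray 1059 ang 89.27 mean [ 0.076  -0.0001] min [-0.0008 -0.0587] max [0.1397 0.062 ]
```

View pics/scene_j.png

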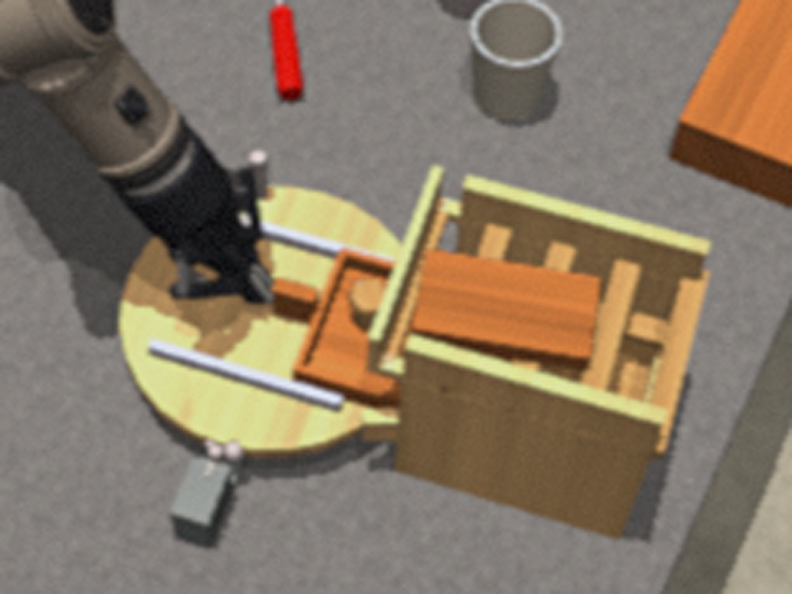

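send_rows(moves=[[[0.8, 0.13, 0], 0, 1], [[0.8, 0.13, 0.03], 0, 1], [[0.8, 0.13, 0.03], 0, 1], [[0.8, 0.13, 0.03], 0, 1], [[0.8, 0.13, 0.03], 0, 1]])

```text
time_s: 19.35
ee_pos: [0.6141, -0.0081, 0.0719]
orientation: [-0.204, 2.66, 0.083]
wrist_force: [-4.0, -0.6, 2.7]
opening: -0.0001
```

```bash
python3 ang.py; python3 look.py k
```

```text
19.35 [ 0.6141 -0.0081  0.0719] th 9.3 r 0.0351 jaw 99.1 z [ 0.449  0.094 -0.889] F [-4.  -0.6  2.7] -5.440405974644245e-05
station [3.51375890e-02 6.69189879e-05]
j [-0.566  0.418  0.671  2.165 -1.175  0.379  2.785] sum246 2.962 head 11.8 tilt 27.3
19.35 [ 0.6141 -0.0081  0.0719] [-4.  -0.6  2.7]
jaw 99.1 z [ 0.449  0.094 -0.889]
```

View pics/scene_k.png

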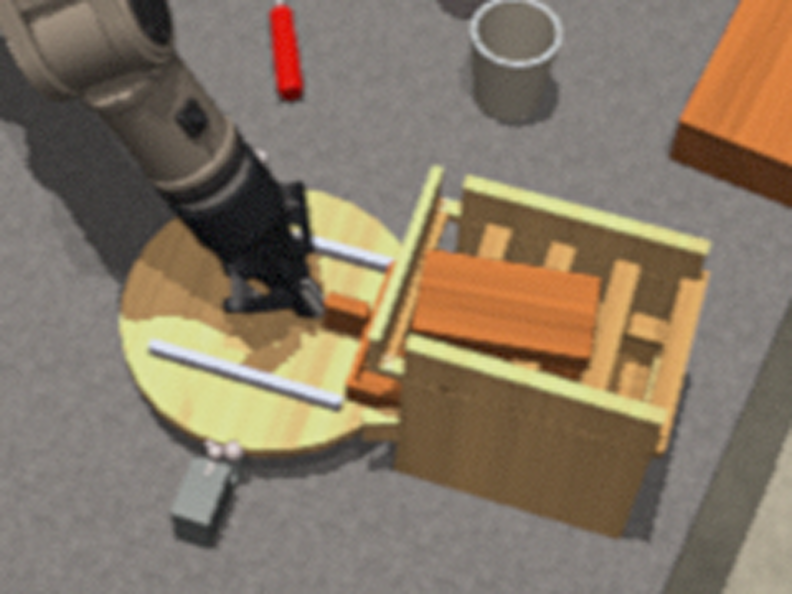

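send_rows(moves=[[[0.8, 0.13, 0], 0, 1], [[0.8, 0.13, 0.02], 0, 1], [[0.8, 0.13, 0.02], 0, 1], [[0.8, 0.13, 0.02], 0, 1]])

```text
time_s: 19.95
ee_pos: [0.6478, -0.0018, 0.0718]
orientation: [-0.206, 2.661, 0.084]
wrist_force: [-1.8, -0.4, -2.1]
opening: -0.0003
```

```bash
python3 ang.py
```

```text
19.95 [ 0.6478 -0.0018  0.0718] th 10.0 r 0.0694 jaw 99.2 z [ 0.447  0.094 -0.889] F [-1.8 -0.4 -2.1] -0.00030246358844950917
station [0.06941968 0.00100987]
j [-0.57   0.476  0.681  2.089 -1.156  0.416  2.735] sum246 2.981 head 11.9 tilt 27.2
```

send_rows(moves=[[[0.5, 0.06, 0], 0, 1], [[0.5, 0.06, 0], 0, 1], [[0.4, 0.05, 0], 0, 1]])

```text
time_s: 20.32
ee_pos: [0.663, 0.0002, 0.0717]
orientation: [-0.206, 2.662, 0.084]
wrist_force: [-3.2, -0.8, 1.3]
opening: 0.0
```

```bash
python3 ang.py
```

```text
20.325 [6.63e-01 2.00e-04 7.17e-02] th 9.5 r 0.0847 jaw 99.2 z [ 0.447  0.094 -0.889] F [-3.2 -0.8  1.3] 3.657972702833251e-05
station [0.08471917 0.00049291]
j [-0.569  0.501  0.685  2.055 -1.149  0.432  2.715] sum246 2.989 head 11.9 tilt 27.2
```

send_rows(moves=[[[0.3, 0.05, 0], 0, 1], [[0.3, 0.05, 0], 0, 1]])

```text
time_s: 20.58
ee_pos: [0.6678, 0.0008, 0.0714]
orientation: [-0.206, 2.664, 0.086]
wrist_force: [-18.8, -1.0, 13.6]
opening: -0.0002
```

```bash
python3 ang.py
```

```text
20.575 [0.6678 0.0008 0.0714] th 9.4 r 0.0896 jaw 99.2 z [ 0.445  0.095 -0.89 ] F [-18.8  -1.   13.6] -0.00015474124725233814
station [0.08960463 0.00038221]
j [-0.569  0.511  0.688  2.042 -1.144  0.442  2.705] sum246 2.995 head 12.1 tilt 27.1
```

send_rows(moves=[[[-0.3, -0.05, 0], 0, 1], [[-1.5, -0.24, 0], 0, 1], [[-3, -0.48, 0], 0, 1], [[-3, -0.48, 0.5], 0, 1], [[-3, -0.48, 2], 0, 1]])

```text
time_s: 21.2
ee_pos: [0.5591, -0.017, 0.0981]
orientation: [-0.206, 2.659, 0.083]
wrist_force: [-0.5, -0.2, 0.6]
opening: 0.0
```

send_rows(moves=[[[-1, 0, 5], 0, 1], [[-1, 0, 5], 0, 1], [[-1, 0, 5], 0, 1], [[0, 0, 0], 0, 1]])

```text
time_s: 21.7
ee_pos: [0.535, -0.0021, 0.1959]
orientation: [-0.235, 2.662, 0.121]
wrist_force: [-0.3, 0.1, 0.0]
opening: 0.0
```

```bash
python3 ang.py; python3 look.py m;  python3 meas.py m
python3 - <<'E'
from h import *
for n in("scene","top"):
    s=load(f"{n}_m.npz");P=cloud(s);hsv=cv2.cvtColor(s["img"],cv2.COLOR_RGB2HSV)
    C=np.array([.5794,-.0138]);a=np.radians(9.15);Rm=np.array([[np.cos(a),np.sin(a)],[-np.sin(a),np.cos(a)]])
    S=(P[...,:2]-C)@Rm.T
    m=(hsv[...,0]<18)&(hsv[...,1]>120)&(P[...,2]>.058)&(P[...,2]<.102)&(abs(S[...,1])<.065)&(S[...,0]>.03)&(S[...,0]<.2)
    q=np.c_[S[m],P[...,2][m]]; print(n,len(q)); 
    if len(q): print(q.min(0).round(4),q.max(0).round(4)); 
    w=q[abs(q[:,1])<.012]
    if len(w): print("pull rear",np.sort(w[:,0])[:8].round(4),"y",w[:,1].mean().round(4))
    w=q[(abs(q[:,1])>.012)&(q[:,0]<.15)&(q[:,2]<.085)]
    if len(w)>5: l=cv2.fitLine(w[:,:2].astype(np.float32),cv2.DIST_HUBER,0,.001,.001).ravel(); print("end wall",l,w[:,0].min())
E
```

```text
21.7 [ 0.535  -0.0021  0.1959] th 165.2 r 0.046 jaw 100.7 z [ 0.44   0.125 -0.889] F [-0.3  0.1  0. ] 4.6409720835482344e-05
station [-0.04200308  0.01864372]
j [-1.074 -0.035  1.074  2.219 -0.207  0.49   1.915] sum246 2.674 head 15.8 tilt 27.2
21.7 [ 0.535  -0.0021  0.1959] [-0.3  0.1  0. ]
jaw 100.7 z [ 0.44   0.125 -0.889]
railL 246 ang 3.23 mean [-0.0197  0.0656] min [-0.0869  0.0621] max [0.0796 0.0723]
railR 192 ang 0.41 mean [ 0.0015 -0.0674] min [-0.1119 -0.0793] max [ 0.1077 -0.0624]
pull few 0
tray 37 ang 89.6 mean [0.1298 0.0052] min [ 0.0972 -0.0477] max [0.1393 0.0446]
scene 7
[ 0.0915 -0.0483  0.0586] [0.1881 0.0142 0.0992]
pull rear [0.1091 0.1124 0.1131 0.1135] y -0.0034
top 146
[ 0.0972 -0.0594  0.058 ] [0.1999 0.0641 0.1013]
pull rear [0.0972 0.0974 0.0976 0.0978 0.0983 0.0983 0.0993 0.1001] y 0.0022
end wall [0.06031565 0.9981794  0.13932216 0.01321513] 0.13434092738224512
```

View pics/scene_m.png

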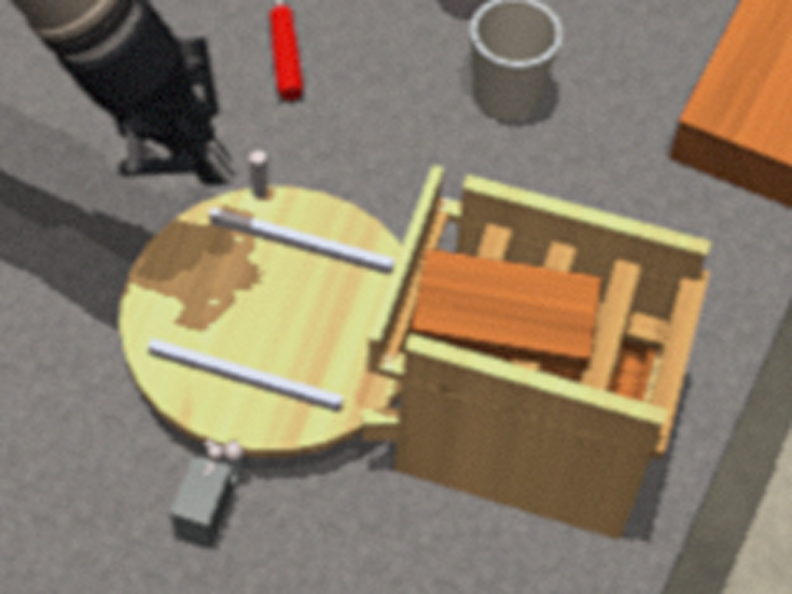

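View pics/top_m.png

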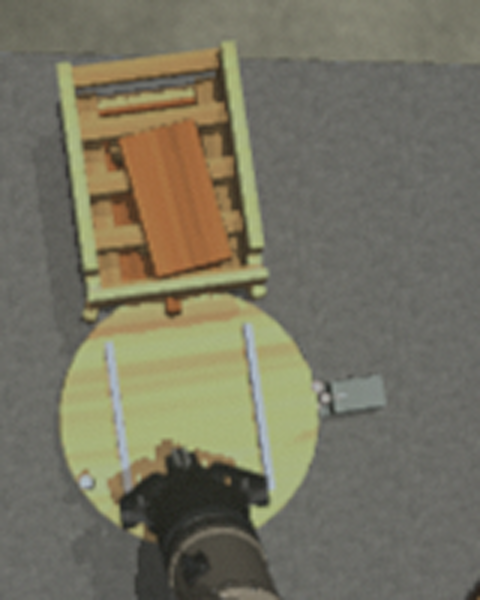

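```bash
python3 -c "
from bench import bot
print(bot.finish_job())"
```

```text
the job is handed in; nothing more can be done
None
```

The tray is fully home in the rack against the back stop and the turntable is in its detent. I handed the job in at about 22 s of the 58 s allowed; no verdict is reported.

**What I did**
- I gripped the steel post and turned the table about 65° clockwise until it stopped against the lug.
- The moves offer no tilt, so I raised the arm until its wrist joint reached its range limit, which leaned the tool back about 27°. The tool kept that lean on the way down.
- I drew the tray forward by its pull for most of the first half, then let go and pushed the pull from behind. Contact with the back stop showed as a jump to about 19 N.
- I then backed the arm clear of everything.

**Last checks**
- **Tray position:** the pull's rear end measures 97 mm in the station frame, which is the expected value when home, so the tray is at about x = 218 mm. It is centred to about 2 mm.
- **Tray angle:** in the last view a line fit to the visible strip of the tray's end wall gave about 3.5°, right at the 0.06 rad limit. That fit is weak because only a small strip shows under the roof. The tray sits between the side panels, so I did not act on it.
- **Turntable:** the right rail is within about 0.4° of the station axis. The left rail's fit of about 3° disagrees. It read 2–3° in every picture since the detent and I took it to be contaminated by neighbouring pixels.
- **Robot:** wrist force is about zero, so it touches nothing.
- **Bystanders:** the blank, cup and screwdriver look unmoved in the last views. I did not measure any of the seven.
- **Knobs:** all three stood upright until the roof hid them. I could not check them in the final position, but pushing forces stayed low and the moves were slow.
- **Joint limits:** while the tool leaned, joint 6 briefly read 0.227 against its 0.23 limit, and joint 7 came close to its own. Nothing was flagged.

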